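# Press a lock plug home with a quick clamp

## Robot

A 6-joint arm with a two-finger parallel gripper is mounted at the origin on a cart in front of the work surface, level with it; the furniture and walls round the work are solid. World frame = base frame: x ahead of the robot, y to its left, z up, the work surface at z = 0. Lengths are in m, angles in rad, forces in N, time in s.
With the tool pointing down it reaches from about 0.35 to 0.975 m from the base axis. Payload 4.9 kg.
Tool frame: the origin (TCP) lies midway between the tips of the shut fingers; the grasp point (between the pads) lies 19 mm behind it; z points along the fingers, y is the line along which they close (so a half turn about z gives the same grasp; the last joint's range is limited). The gripper opens to 85 mm and grips with 20 to 120 N. Pads are 22 mm wide; open, the fingers measure 114 mm over their backs; the gripper's body (76 mm by 85 mm) begins 54 mm behind the grasp point. The pads swing forward as they close: fully open they stand 13 mm farther back than shut.
Start: joints at [1.099, 0.053, 1.613, -0, 1.476, -0.119], TCP at [0.216, 0.586, 0.231] pointing down, gripper open.
Joint ranges: [-3.01, 3.01], [-1.01, 2.22], [0.06, 2.58], [-1.02, 4.17], [0.09, 2.62], [-3.14, 3.14]. Speed limits (rad/s): [2.57, 2.57, 3.14, 3.14, 3.14, 3.14].

## Interface

Orientations are given as a rotation vector (axis times angle).
In Python, from station import ctrl gives the robot as it stands. The module is installed in compiled form; this text tells all that it offers.
- The arm moves only by the shell command python3 -m inch 'ROWS' [FORCE]. ROWS is JSON, a list that holds one entry, the list of rows, each a list of 7 numbers: the turn, a rotation vector about the tool's x, y, z in degrees, then the shift along the tool's x, y, z in cm, then the closure, from -1 (fully open) to 1 (shut). In form: [[[ax, ay, az, tx, ty, tz, fingers], ...]]. A call has 1 to 8 rows; each row shifts and turns the commanded pose from where the row before left it, along the tool's axes as they then stand; what a row does not reach is not made up. A row lasts 1/10 s, in which the tool goes at most 50 mm and 8.59 degrees, less where a joint would pass 70% of its speed; a pose out of reach is approached as far as the arm can. A call is refused whole if a number of a shift passes 5 or a number of a turn 8.59, either way. A call with a gripper value outside its range is refused whole. The fingers move at their own pace and stop on an object; FORCE is the grip in N (left out, the last holds). Time passes only in rows, so rows that do not move let the fingers close. It gives the time, the measured TCP pose, the force, the opening and the grip force at its end, in the units of the state.
- ctrl.observe(): the state, without advancing time (a new reading comes with each control period).
- ctrl.snapshot(name): name is "scene" or "top"; returns (picture, depth): 420x560x3 uint8, red, green, blue; 420x560 float32, m along the optical axis (not along the pixel's ray), 0 where there is no reading.
- ctrl.get_calibration(name): a dict with "intrinsics" (3x3 intrinsics, pixels), "rvec" (rotation vector, rad) and "tvec" (3), from world to camera coordinates, as OpenCV has them. Camera axes: x right, y down, z forward; pixel columns grow to the right and rows downward; lengths in m; the calibration is good to about 2 mm. A picture is of the moment at which its call begins. get_calibration takes no time and is no camera call.
- ctrl.job_done(): hands the job in; it is judged then, once.
The state is a dict: "time": time; "q": joint angles; "qd": joint speeds; "tau": joint torques, N m; "tcp_pos": TCP position; "orientation": TCP orientation; "ft_force": force on the tool from outside, world axes, zero at the start; "wrist_torque": the same for the moment, N m; "width": finger opening in m; "gripper_force": force on a finger pad.
Only numpy, scipy, OpenCV 4.12 (cv2) and the standard library are available. Lean on these libraries where they do the work, as an engineer would, in place of code of your own. Each camera call takes 0.05 s, during which the arm holds its last target. There are 200 camera calls.

## Task

Squeeze the red lever pair of the quick clamp, stroke by stroke, until its jaw has pushed the brass plug fully home in the lock housing and the pad bears on it firmly, with moderate hand force so the plug is not overloaded. Then let go of the levers and press the red release tab so the jaw springs fully back and the lock lies free in the nest with its plug still home. Let only the clamp push on the lock, and leave the hex key and the other things on the desk where they are.

Things in the scene. Friction and masses are not known exactly. Their poses are not given: they have to be found in the camera images.
- clamp: quick clamp screwed to a grey base plate 305 x 90 x 10 mm, fixed to the desk. Origin on the desk between the two levers; +x is the way the jaw walks, towards the lock. Plate x = -125 to +180 mm, y = -45 to +45 mm; black body x = -40 to +52 mm, up to z = 68 mm; bar behind it to x = -118 mm, below z = 33 mm; the lock's nest at x = 100 to 178 mm, up to z = 46 mm
- squeeze_point (a point): point midway between the two red lever grips, 115 mm above the desk. Each grip is a level cylinder, 18 mm diameter, 30 mm long along clamp y, centred at this height (top 124 mm), one at clamp x = +21, one at -21 mm. Squeeze along clamp x: 60 mm over both when open, about 37 when shut. Geared together: both close equally about this point even if one is pushed
- lever_front (a joint): squeeze of the levers (rad): 0 sprung open (2.5 N per grip), 0.20 at the stop (5 N). A full squeeze walks the jaw 15 mm at most, up to 5 mm of it lost; when the levers open the jaw drops back to the next 5 mm ratchet tooth. Open fully (about 0.5 s) between strokes. Thrust on the plug is about 1.5 x (force on each grip - 5 N) - 4 N: 20 N gives 18 N; above about 36 N the plug is overloaded
- jaw (a joint): travel of the clamp bar and jaw along clamp +x (m): 0 fully back, 0.064 the end. A return spring of 2 to 3 N draws it back once the ratchet is released. With the plug home and loaded it stands at about 0.045 to 0.050
- jaw_pad: orange round pad of 26 mm diameter on the end of the jaw, on a stiff spring (preload 6 N, then 5 N per mm, 7 mm travel); its origin is the clamp's origin shifted with the jaw: see pad_face
- pad_face (a point): centre of the orange pad's face, towards the lock, 26 mm above the desk
- lock_housing: loose aluminium lock housing, a block 46 x 40 x 36 mm (clamp x, y, z), 0.35 kg, standing on the base plate (10 mm above the desk) between two low rails, with up to 6 mm of play to the back stop behind it, against which the jaw pushes it; origin at the centre of its underside, +x as the clamp's
- plug (a joint): depth of the brass plug in the lock housing (m), pushed along +x: 0 fully proud, 0.012 fully home (its flange on the housing's face; then the levers stall before their stop). It sits tight and moves at about 6 N, staying where it is left
- plug_face (a point): centre of the plug's brass flange face (25 mm diameter), that the pad meets, 26 mm above the desk; the gap to it is along clamp x from pad_face
- tab (a joint): angle of the release tab (rad): 0 up, sprung, 0.33 pressed to its stop. From about 0.27 the ratchet is free, if the levers are open, and the jaw runs back within a second; keep it down meanwhile
- tab_top (a point): centre of the top of the red release tab, a plate 36 x 32 mm (clamp x, y) at the clamp's -y side, 51 mm above the desk, 54 mm behind and 79 mm beside the clamp's origin. Press straight down about 15 mm: 1 to 3 N, then a hard stop. The nearer lever grip (top at 124 mm) is 64 mm away sideways and 33 mm ahead
- hexkey: black hex key, 60 mm, lying on the desk to the left of the clamp; bystander
- oil_bottle: white oil bottle with red spout, 130 mm tall, standing behind the clamp, fixed; an obstacle only

How it is judged:
On the way, in this order (a step that is already met when the one before it is completed fails the run):
1. the levers are squeezed (value of joint lever_front above 0.1 rad), for 0.05 s.
2. the plug is fully home and the pad bears on it with more than 12 N (value of joint plug above 0.0108 m and contact force between jaw_pad and lock_housing above 12 N), for 0.2 s.
At the end, for the whole second after the job is handed in: the plug is within 1.2 mm of fully home; the jaw is back within 4 mm of its rear end; levers and tab have sprung back; the lock housing stands in its nest, upright and at rest (value of joint plug above 0.0108 m and value of joint jaw below 0.004 m and value of joint lever_front below 0.03 rad and value of joint tab below 0.06 rad and angle between lock_housing's own z axis and vertical below 0.1 rad and height (world z) of lock_housing below 0.015 m and x of lock_housing in the frame of clamp above 0.13 m and linear speed of lock_housing below 0.01 m/s); the robot touches nothing.
It fails at once if the plug is overloaded: the pad presses on the lock with more than 45 N (contact force between jaw_pad and lock_housing above 45 N).
It fails at once if the robot itself pushes on the lock (more than 3 N) (contact force between any of the fingers, the arm and lock_housing above 3 N).
It fails at once if the robot pushes the jaw or its pad directly (more than 3 N) (contact force between any of the fingers, the arm and jaw_pad above 3 N).
It fails at once if the hex key is shifted by more than 30 mm (distance of hexkey from where it was at the start of the episode above 0.03 m).
It also fails if it takes over 51 s, if anything falls off the work surface, if the arm or the gripper's body presses on something with over 40 N, if the wrist force passes 120 N, or if a joint passes its speed limit or range.

## Working session

There is one attempt and no reset: what is moved stays moved. The work goes in short steps, Python scripts to look and compute and a shell command to move; the robot and the scene stay as the last step left them, time stands still between calls to the robot, and variables do not carry over. Pictures are saved under pics/ and viewed, at most 10 in all, crops included, and the job is handed in when it is done.

```bash
mkdir -p pics; cat > h.py <<'E'
import numpy as np, cv2
from station import ctrl
def snap(n,f):
    p,d=ctrl.snapshot(n); cv2.imwrite(f'pics/{f}.png',p[:,:,::-1]); np.save(f'pics/{f}.npy',d); return p,d
def cal(n):
    c=ctrl.get_calibration(n); R=cv2.Rodrigues(np.array(c['rvec'],float))[0]; return np.array(c['intrinsics']),R,np.array(c['tvec'],float).reshape(3)
def px(n,u,v,d):
    K,R,t=cal(n); return R.T@(np.linalg.inv(K)@[u,v,1]*d-t)
def pz(n,u,v,z):
    K,R,t=cal(n); r=R.T@np.linalg.inv(K)@[u,v,1]; c=-R.T@t; return c+r*(z-c[2])/r[2]
def proj(n,P):
    K,R,t=cal(n); q=K@(R@np.array(P)+t); return q[:2]/q[2]
E
python3 - <<'E'
from h import *
snap('top','t0');snap('scene','s0');print(ctrl.observe())
E
```

```text
{'time': 0.1, 'q': array([ 1.09902501e+00,  5.33159219e-02,  1.61413938e+00, -5.45616437e-06,
        1.47602983e+00, -1.18987105e-01]), 'qd': array([-0.00070317, -0.00234269, -0.00282553, -0.00052603, -0.00051286,
        0.00081666]), 'tau': array([ 2.53773800e-05, -3.94904423e+01, -3.71362209e+01, -1.00563432e-04,
        3.94652569e-03, -2.37585687e-05]), 'tcp_pos': array([0.21567999, 0.58600487, 0.23018076]), 'orientation': array([-5.51186154e-01, -3.09230685e+00,  2.84594531e-03]), 'ft_force': array([-0.83416759, -0.12010587,  0.10722636]), 'wrist_torque': array([-0.00658134, -0.06453275,  0.02016279]), 'gripper_force': 0.0, 'width': 0.08533159490220672}
```

View pics/t0.png

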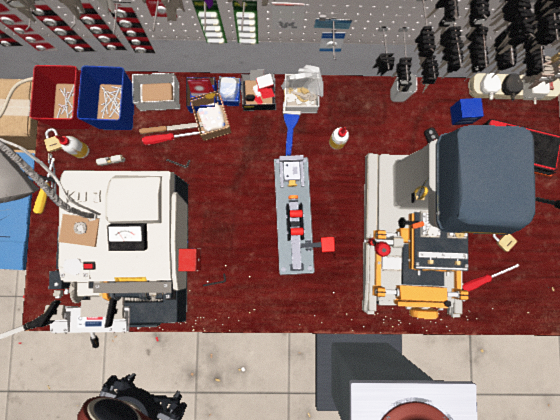

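View pics/s0.png

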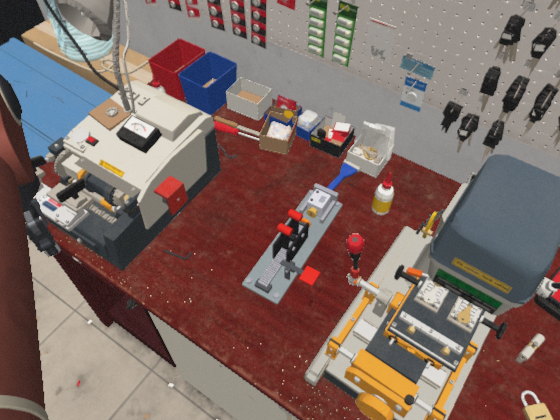

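```bash
python3 - <<'E'
from h import *
im=cv2.imread('pics/t0.png');d=np.load('pics/t0.npy')
cv2.imwrite('pics/c0.png',cv2.resize(im[145:285,240:360],None,fx=5,fy=4.2857*1,interpolation=cv2.INTER_CUBIC)) if 0 else cv2.imwrite('pics/c0.png',cv2.resize(im[145:285,240:370],None,fx=4.2,fy=4.2,interpolation=cv2.INTER_CUBIC))
b,g,r=[im[:,:,i].astype(int) for i in range(3)]
m=((r>170)&(g<70)&(b<80)).astype(np.uint8); m[:, :240]=0;m[:,370:]=0;m[:145]=0;m[285:]=0
n,l,s,c=cv2.connectedComponentsWithStats(m)
for i in range(1,n):
  if s[i,4]>8:
    ys,xs=np.where(l==i); P=np.array([px('top',x,y,d[y,x]) for x,y in zip(xs,ys) if d[y,x]>0])
    print(s[i],c[i],np.median(P,0).round(4),P[:,2].min().round(3),P[:,2].max().round(3), pz('top',*c[i],.051).round(4),pz('top',*c[i],.124).round(4))
K,R,t=cal('top');print(-R.T@t)
# grey plate: height 10mm
X=[]
for y in range(145,285):
  for x in range(260,325):
    p=px('top',x,y,d[y,x])
    if .006<p[2]<.02 and abs(r[y,x]-g[y,x])<25 and r[y,x]>90: X.append(p[:2])
X=np.array(X,np.float32);print(len(X),cv2.minAreaRect(X),cv2.boxPoints(cv2.minAreaRect(X)))
E
```

```text
[290 210  13   7  63] [296.14285714 213.15873016] [0.5679 0.3112 0.1231] 0.069 0.127 [0.5746 0.3073 0.051 ] [0.5676 0.3111 0.124 ]
[291 228  13   7  58] [297.01724138 231.18965517] [0.5239 0.3086 0.1231] 0.119 0.127 [0.5293 0.3047 0.051 ] [0.5256 0.3087 0.124 ]
[321 237   9   9  16] [323.25 239.25] [0.5143 0.2432 0.0524] 0.05 0.055 [0.51   0.2389 0.051 ] [0.5077 0.2476 0.124 ]
[322 237  13  15  28] [330.92857143 246.25      ] [0.4878 0.2132 0.0034] -0.002 0.056 [0.4929 0.2197 0.051 ] [0.4918 0.2298 0.124 ]
[0.47822714 0.35905287 1.06057929]Traceback (most recent call last):
  File "<stdin>", line 16, in <module>
  File "h.py", line 8, in px
    K,R,t=cal(n); return R.T@(np.linalg.inv(K)@[u,v,1]*d-t)
          ~~~^^^
  File "h.py", line 6, in cal
    c=ctrl.get_calibration(n); R=cv2.Rodrigues(np.array(c['rvec'],float))[0]; return np.array(c['intrinsics']),R,np.array(c['tvec'],float).reshape(3)
ValueError: time passes only in moves, steps and waits
```

View pics/c0.png

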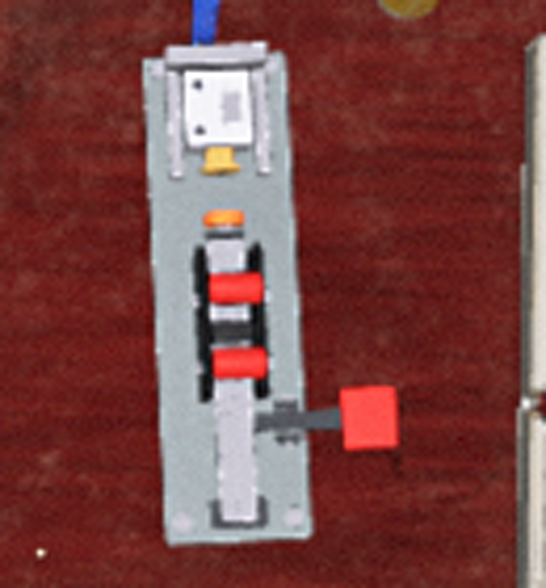

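```bash
sed -i 's/^def cal(n):/import functools\n@functools.cache\ndef cal(n):/' h.py; python3 - <<'E'
from h import *
f=lambda u,v,z:pz('top',240+(u+.5)/4.2-.5,145+(v+.5)/4.2-.5,z)
A=[f(*p,.01) for p in [(146,58),(285,53),(312,538),(167,545)]]
fr=(A[0]+A[1])/2; bk=(A[2]+A[3])/2
print(np.array(A).round(4),np.linalg.norm(fr-bk)); e=(fr-bk)/np.linalg.norm(fr-bk); yaw=np.arctan2(e[1],e[0])
o=bk+e*.125; n=np.array([-e[1],e[0],0]); print('plate yaw',np.degrees(yaw),'origin',o)
g1=f(235,289,.122);g2=f(240,364,.122);print('grips',g1,g2,'mid',(g1+g2)/2,np.linalg.norm(g1-g2))
T=np.mean([f(*p,.051) for p in [(340,390),(393,386),(399,446),(343,450)]],0);print('tab',T, 'expected from mid',(g1+g2)/2-e*.054-n*.079,'from plate',o-e*.054-n*.079)
s=ctrl.observe();R=cv2.Rodrigues(s['orientation'])[0];print(R.round(3))
E
```

```text
[[0.7235 0.3643 0.01  ]
 [0.7282 0.2764 0.01  ]
 [0.4249 0.258  0.01  ]
 [0.4196 0.347  0.01  ]] 0.30410358137322613
plate yaw 3.3632088431991822 origin [0.54707584 0.30985489 0.01      ]
grips [0.56718368 0.31230582 0.122     ] [0.52548965 0.3091574  0.122     ] mid [0.54633667 0.31073161 0.122     ] 0.041812727999681935
tab [0.49802689 0.22847965 0.051     ] expected from mid [0.49706423 0.22869974 0.122     ] from plate [0.49780341 0.22782302 0.01      ]
[[-0.938  0.346 -0.001]
 [ 0.346  0.938 -0.002]
 [ 0.    -0.002 -1.   ]]
```

```bash
cat > go.py <<'E'
import sys
from h import *
# usage: go x y z yaw(tool y dir, deg): shift in the current tool axes (cm), and turn (deg)
x,y,z,w=map(float,sys.argv[1:5]); s=ctrl.observe(); R=cv2.Rodrigues(s['orientation'])[0]
e=np.radians(w); Y=np.array([np.cos(e),np.sin(e),0]); Z=np.array([0,0,-1.]); R2=np.c_[np.cross(Y,Z),Y,Z]
print('t',s['time'],'shift cm now-axes',(R.T@(np.array([x,y,z])-s['tcp_pos'])*100).round(2),'after turn axes',(R2.T@(np.array([x,y,z])-s['tcp_pos'])*100).round(2),'turn deg',np.degrees(cv2.Rodrigues(R.T@R2)[0].ravel()).round(2))
E
python3 go.py .5467 .3103 .2 3.4; python3 - <<'E'
from h import *
d=np.load('pics/t0.npy');K,R,t=cal('top');v,u=np.mgrid[0:420,0:560]
P=((np.stack([u,v,np.ones_like(u)],-1)@np.linalg.inv(K).T)*d[...,None]-t)@R
P=P[d>0]
def hi(a,b,r):
    a=np.array(a);b=np.array(b);q=P[:,:2]-a;L=b-a;k=np.clip(q@L/(L@L),0,1);m=np.linalg.norm(q-k[:,None]*L,axis=1)<r
    i=P[m][:,2].argsort()[-3:];return P[m][i].round(3)
print(hi([.25,.14],[.55,.31],.12));print(hi([.216,.586],[.547,.31],.08))
E
```

```text
t 0.1 shift cm now-axes [-40.59 -14.43   3.04] after turn axes [-29.49  31.41   3.02] turn deg [-1.000e-01  5.000e-02  6.639e+01]
[[0.488 0.145 0.273]
 [0.486 0.141 0.273]
 [0.484 0.147 0.275]]
[[0.275 0.582 0.547]
 [0.275 0.583 0.548]
 [0.275 0.584 0.548]]
```

```bash
python3 -m inch '[[[0,0,0,-3,-1,0,-1],[0,0,0,-4.5,-1.6,0,-1],[0,0,0,-4.5,-1.6,0,-1],[0,0,0,-4.5,-1.6,0,-1],[0,0,0,-4.5,-1.6,0,-1],[0,0,0,-4.5,-1.6,0,-1],[0,0,0,-4.5,-1.6,0,-1],[0,0,0,-4.5,-1.6,0,-1]]]' 22
python3 -m inch '[[[0,0,8.3,0,0,0,-1],[0,0,8.3,0,0,0,-1],[0,0,8.3,0,0,0,-1],[0,0,8.3,0,0,0,-1],[0,0,8.3,0,0,0,-1],[0,0,8.3,0,0,0,-1],[0,0,8.3,0,0,0,-1],[0,0,8.3,0,0,0,-1]]]'
python3 go.py .5467 .3103 .17 3.4; python3 -c "
from h import *
d=np.load('pics/t0.npy');K,R,t=cal('top');v,u=np.mgrid[0:420,0:560]
P=((np.stack([u,v,np.ones_like(u)],-1)@np.linalg.inv(K).T)*d[...,None]-t)@R
P=P[d>0]
for z in (.08,.12,.16,.2,.24):
  m=(P[:,2]>z)&(abs(P[:,0]-.47)<.12)&(P[:,1]>.02)&(P[:,1]<.24);Q=P[m];print(z,m.sum(),Q[Q[:,1].argsort()[-2:]].round(3))
"
```

```text
time: 0.9
tcp_pos: [0.4985, 0.3512, 0.2308]
orientation: [-0.551, -3.092, 0.0]
ft_force: [0.6, 0.9, 0.5]
width: 0.0854
gripper_force: 0.0
time: 1.7
tcp_pos: [0.4972, 0.3526, 0.2306]
orientation: [-2.161, -2.279, 0.002]
ft_force: [0.2, 0.3, 0.6]
width: 0.0853
gripper_force: 0.0
t 1.7 shift cm now-axes [-4.48  4.72  6.05] after turn axes [-4.52  4.69  6.06] turn deg [-0.06  0.03 -0.36]
0.08 4031 [[0.488 0.161 0.26 ]
 [0.486 0.161 0.261]]
0.12 2563 [[0.488 0.161 0.26 ]
 [0.486 0.161 0.261]]
0.16 1549 [[0.488 0.161 0.26 ]
 [0.486 0.161 0.261]]
0.2 1405 [[0.488 0.161 0.26 ]
 [0.486 0.161 0.261]]
0.24 1251 [[0.488 0.161 0.26 ]
 [0.486 0.161 0.261]]
```

```bash
python3 -m inch '[[[0,0,-0.36,-2.25,2.35,1,-1],[0,0,0,-2.25,2.35,1,-1],[0,0,0,0,0,2,-1],[0,0,0,0,0,2,-1],[0,0,0,0,0,0,-1]]]'
python3 go.py .5467 .3103 .092 3.4
```

```text
time: 2.2
tcp_pos: [0.5451, 0.3095, 0.1668]
orientation: [-2.146, -2.29, 0.011]
ft_force: [-0.8, 0.7, -1.2]
width: 0.0853
gripper_force: 0.0
t 2.2 shift cm now-axes [0.09 0.22 7.48] after turn axes [0.07 0.17 7.48] turn deg [-0.42  0.15  0.31]
```

```bash
python3 -m inch '[[[0,0,0,0,0.15,2.5,-1],[0,0,0,0,0,2.5,-1],[0,0,0,0,0,2,-1],[0,0,0,0,0,0.5,-1],[0,0,0,0,0,0,-1],[0,0,0,0,0,0,-1]]]'
python3 go.py .5467 .3103 .092 3.4; python3 -c "
from h import *
p,d=snap('scene','s1'); cv2.imwrite('pics/s1c.png',cv2.resize(p[150:310,230:410,::-1],None,fx=3.6,fy=3.6))"
```

```text
time: 2.8
tcp_pos: [0.5496, 0.3114, 0.0981]
orientation: [2.147, 2.292, 0.003]
ft_force: [-0.5, -0.0, 0.0]
width: 0.0854
gripper_force: 0.0
t 2.8 shift cm now-axes [-0.09 -0.3   0.6 ] after turn axes [-0.09 -0.3   0.61] turn deg [ 0.13 -0.05  0.36]
```

View pics/s1c.png

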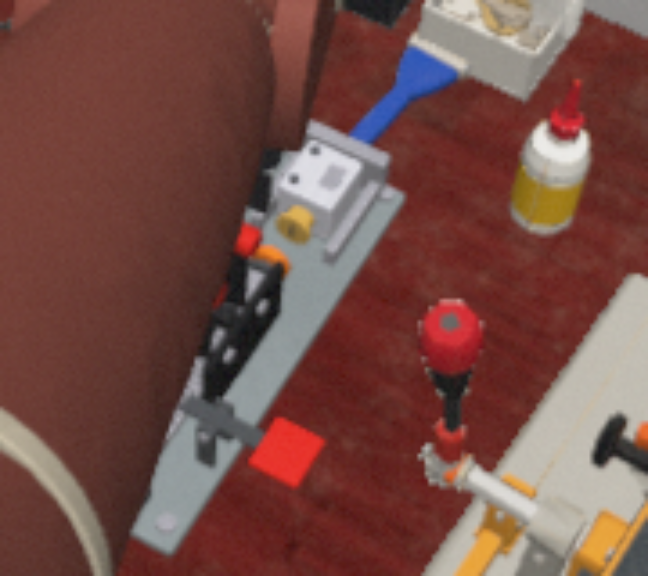

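```bash
python3 -m inch '[[[0,0,0.36,-0.1,-0.3,0.6,-1],[0,0,0,0,0,0,-1],[0,0,0,0,0,0,-1]]]'
python3 go.py .5467 .3103 .092 3.4
python3 -m inch '[[[0,0,0,0,0,0,1],[0,0,0,0,0,0,1],[0,0,0,0,0,0,1],[0,0,0,0,0,0,1],[0,0,0,0,0,0,1],[0,0,0,0,0,0,1],[0,0,0,0,0,0,1],[0,0,0,0,0,0,1]]]' 22
python3 go.py .5467 .3103 .092 3.4
```

```text
time: 3.15
tcp_pos: [0.5456, 0.3096, 0.0903]
orientation: [-2.155, -2.286, 0.0]
ft_force: [-0.3, -0.1, 0.5]
width: 0.0857
gripper_force: 0.0
t 3.15 shift cm now-axes [ 0.06  0.11 -0.17] after turn axes [ 0.06  0.11 -0.17] turn deg [-0.01  0.   -0.01]
time: 3.95
tcp_pos: [0.5476, 0.3101, 0.0952]
orientation: [2.153, 2.285, 0.004]
ft_force: [-5.3, -4.2, 16.3]
width: 0.0366
gripper_force: 23.8
t 3.95 shift cm now-axes [ 0.03 -0.09  0.32] after turn axes [ 0.03 -0.09  0.32] turn deg [ 0.2  -0.02 -0.  ]
```

```bash
python3 -m inch '[[[0,0,0,0,0,0,-0.7],[0,0,0,0,0,0,-0.7],[0,0,0,0,0,0,-0.7],[0,0,0,0,0,0,-0.7],[0,0,0,0,0,0,-0.7],[0,0,0,0,0,0,-0.7],[0,0,0,0,0,0,-0.7],[0,0,0,0,0,0,-0.7]]]'
python3 go.py .5467 .3103 .092 3.4
python3 -m inch '[[[0,0,0,0,0,0,1],[0,0,0,0,0,0,1],[0,0,0,0,0,0,1],[0,0,0,0,0,0,1],[0,0,0,0,0,0,1],[0,0,0,0,0,0,1],[0,0,0,0,0,0,1],[0,0,0,0,0,0,1]]]' 22
python3 -m inch '[[[0,0,0,0,0,0,-0.7],[0,0,0,0,0,0,-0.7],[0,0,0,0,0,0,-0.7],[0,0,0,0,0,0,-0.7],[0,0,0,0,0,0,-0.7],[0,0,0,0,0,0,-0.7],[0,0,0,0,0,0,-0.7],[0,0,0,0,0,0,-0.7]]]'
python3 -c "
from h import *
p,d=snap('scene','s2'); cv2.imwrite('pics/s2c.png',cv2.resize(p[180:250,270:350,::-1],None,fx=8,fy=8,interpolation=cv2.INTER_CUBIC))"
```

```text
time: 4.75
tcp_pos: [0.5458, 0.3097, 0.0903]
orientation: [-2.155, -2.286, 0.0]
ft_force: [-0.6, 0.8, -0.7]
width: 0.0727
gripper_force: 0.0
t 4.75 shift cm now-axes [ 0.05  0.09 -0.17] after turn axes [ 0.05  0.09 -0.17] turn deg [-0.    0.   -0.01]
time: 5.55
tcp_pos: [0.5476, 0.3101, 0.0948]
orientation: [2.153, 2.285, 0.005]
ft_force: [-4.4, -2.8, 14.8]
width: 0.0359
gripper_force: 22.5
time: 6.35
tcp_pos: [0.5458, 0.3097, 0.0903]
orientation: [-2.155, -2.286, 0.0]
ft_force: [0.0, 0.5, 0.2]
width: 0.0726
gripper_force: 0.0
```

View pics/s2c.png

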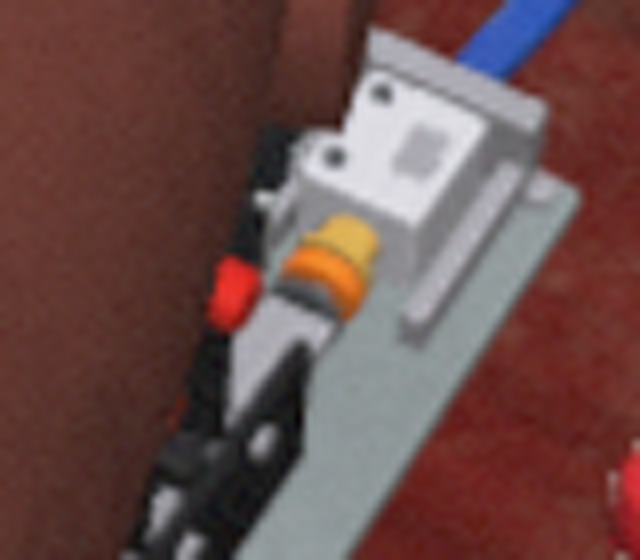

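```bash

python3 -m inch '[[[0,0,0,0,0,0,1],[0,0,0,0,0,0,1],[0,0,0,0,0,0,1],[0,0,0,0,0,0,1],[0,0,0,0,0,0,1],[0,0,0,0,0,0,1],[0,0,0,0,0,0,1],[0,0,0,0,0,0,1]]]' 22
python3 -m inch '[[[0,0,0,0,0,0,-0.7],[0,0,0,0,0,0,-0.7],[0,0,0,0,0,0,-0.7],[0,0,0,0,0,0,-0.7],[0,0,0,0,0,0,-0.7],[0,0,0,0,0,0,-0.7],[0,0,0,0,0,0,-0.7],[0,0,0,0,0,0,-0.7]]]'
python3 -m inch '[[[0,0,0,0,0,0,1],[0,0,0,0,0,0,1],[0,0,0,0,0,0,1],[0,0,0,0,0,0,1],[0,0,0,0,0,0,1],[0,0,0,0,0,0,1],[0,0,0,0,0,0,1],[0,0,0,0,0,0,1]]]' 22
python3 -c "
from h import *
p,d=snap('scene','s3'); cv2.imwrite('pics/s3c.png',cv2.resize(p[180:250,270:350,::-1],None,fx=8,fy=8,interpolation=cv2.INTER_CUBIC))"
```

```text
time: 7.2
tcp_pos: [0.5476, 0.3101, 0.0951]
orientation: [2.153, 2.285, 0.005]
ft_force: [-4.7, -4.7, 16.2]
width: 0.036
gripper_force: 23.2
time: 8.0
tcp_pos: [0.5458, 0.3097, 0.0902]
orientation: [-2.155, -2.286, 0.0]
ft_force: [0.7, 0.6, 0.5]
width: 0.0724
gripper_force: 0.0
time: 8.8
tcp_pos: [0.5477, 0.31, 0.0951]
orientation: [2.153, 2.284, 0.005]
ft_force: [-5.0, -3.6, 15.1]
width: 0.0368
gripper_force: 20.2
```

View pics/s3c.png

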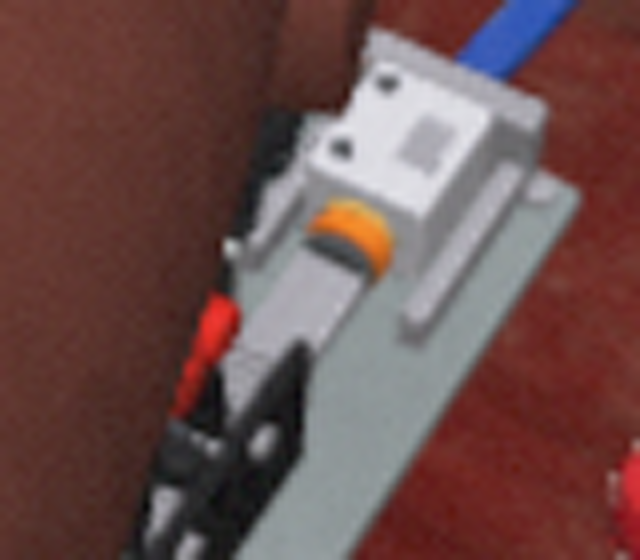

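```bash

python3 -m inch '[[[0,0,0,0,0,0,-0.7],[0,0,0,0,0,0,-0.7],[0,0,0,0,0,0,-0.7],[0,0,0,0,0,0,-0.7],[0,0,0,0,0,0,-0.7],[0,0,0,0,0,0,-0.7],[0,0,0,0,0,0,-0.7],[0,0,0,0,0,0,-0.7]]]'
python3 -m inch '[[[0,0,0,0,0,0,1],[0,0,0,0,0,0,1],[0,0,0,0,0,0,1],[0,0,0,0,0,0,1],[0,0,0,0,0,0,1],[0,0,0,0,0,0,1],[0,0,0,0,0,0,1],[0,0,0,0,0,0,1]]]' 22
python3 -m inch '[[[0,0,0,0,0,0,1],[0,0,0,0,0,0,1],[0,0,0,0,0,0,1],[0,0,0,0,0,0,1],[0,0,0,0,0,0,1],[0,0,0,0,0,0,1],[0,0,0,0,0,0,1],[0,0,0,0,0,0,1]]]' 22
```

```text
time: 9.65
tcp_pos: [0.5458, 0.3097, 0.0902]
orientation: [-2.155, -2.286, 0.0]
ft_force: [-0.4, -1.0, -1.3]
width: 0.0725
gripper_force: 0.0
time: 10.45
tcp_pos: [0.5477, 0.31, 0.0942]
orientation: [2.153, 2.284, 0.005]
ft_force: [-3.3, -3.1, 12.8]
width: 0.0433
gripper_force: 20.6
time: 11.25
tcp_pos: [0.5476, 0.31, 0.0942]
orientation: [2.153, 2.284, 0.005]
ft_force: [-4.1, -2.8, 12.5]
width: 0.0432
gripper_force: 20.6
```

```bash

python3 -m inch '[[[0,0,0,0,0,0,1],[0,0,0,0,0,0,1],[0,0,0,0,0,0,1],[0,0,0,0,0,0,1],[0,0,0,0,0,0,1],[0,0,0,0,0,0,1]]]' 26
python3 -c "
from h import *
p,d=snap('scene','s4'); cv2.imwrite('pics/s4c.png',cv2.resize(p[180:250,270:350,::-1],None,fx=8,fy=8,interpolation=cv2.INTER_CUBIC))"
```

```text
time: 11.85
tcp_pos: [0.5477, 0.31, 0.0946]
orientation: [2.153, 2.284, 0.005]
ft_force: [-4.2, -3.1, 14.0]
width: 0.0407
gripper_force: 24.4
```

View pics/s4c.png

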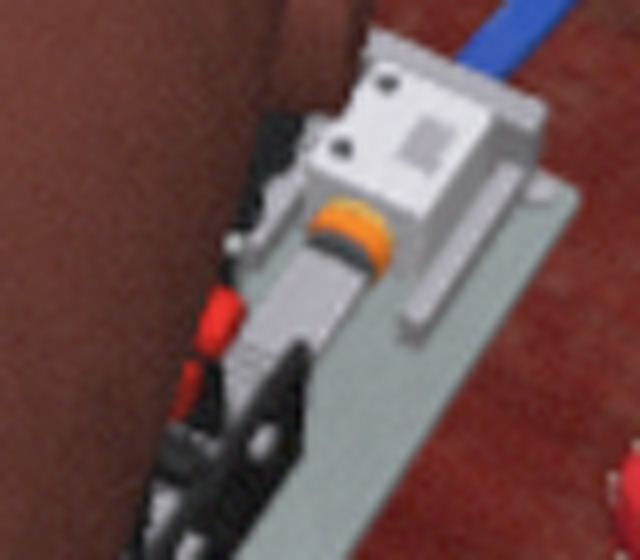

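```bash

python3 -m inch '[[[0,0,0,0,0,0,-1],[0,0,0,0,0,0,-1],[0,0,0,0,0,0,-1],[0,0,0,0,0,0,-1],[0,0,0,0,0,0,-1],[0,0,0,0,0,0,-1],[0,0,0,0,0,0,-1]]]' 22
python3 -m inch '[[[0,0,0,0,0,-1.5,-1],[0,0,0,0,0,-3,-1],[0,0,0,0,0,-3,-1],[0,0,0,0,0,-3,-1],[0,0,0,0,0,0,-1],[0,0,0,0,0,0,-1]]]'
python3 go.py .497 .231 .19 3.4
```

```text
time: 12.6
tcp_pos: [0.5458, 0.3097, 0.0902]
orientation: [-2.155, -2.286, 0.0]
ft_force: [0.1, -0.0, -0.7]
width: 0.0854
gripper_force: 0.0
time: 13.2
tcp_pos: [0.5465, 0.31, 0.1973]
orientation: [2.154, 2.285, 0.005]
ft_force: [-0.1, 0.0, -1.1]
width: 0.0854
gripper_force: 0.0
t 13.2 shift cm now-axes [-7.59 -5.41  0.71] after turn axes [-7.59 -5.41  0.73] turn deg [ 0.17 -0.06 -0.01]
```

```bash

python3 -m inch '[[[0,0,0,-2.5,-1.8,0,1],[0,0,0,-2.5,-1.8,0,1],[0,0,0,-2.5,-1.8,0,1],[0,0,0,0,0,2,1],[0,0,0,0,0,2,1],[0,0,0,0,0,2,1],[0,0,0,0,0,2,1],[0,0,0,0,0,0,1]]]' 22
python3 -m inch '[[[0,0,0,0,0,0,1],[0,0,0,0,0,0,1],[0,0,0,0,0,0,1]]]'
python3 go.py .497 .231 .034 3.4; python3 -c "
from h import *
p,d=snap('scene','s5'); cv2.imwrite('pics/s5c.png',cv2.resize(p[150:310,230:410,::-1],None,fx=3.6,fy=3.6))"
```

```text
time: 14.0
tcp_pos: [0.4928, 0.2305, 0.1102]
orientation: [-2.152, -2.283, 0.013]
ft_force: [-0.6, -1.5, -0.7]
width: 0.0002
gripper_force: 0.0
time: 14.3
tcp_pos: [0.4971, 0.2319, 0.1167]
orientation: [2.154, 2.285, 0.003]
ft_force: [-0.1, -0.9, 1.1]
width: 0.0002
gripper_force: 0.0
t 14.3 shift cm now-axes [-0.1  -0.04  8.27] after turn axes [-0.09 -0.02  8.27] turn deg [ 0.12 -0.03 -0.01]
```

View pics/s5c.png

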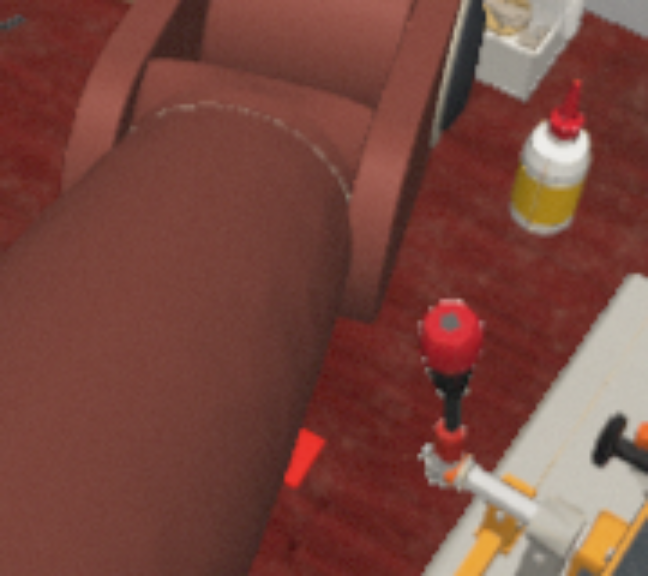

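```bash
python3 -c "
from h import *
d0=np.load('pics/t0.npy');p,d=snap('top','t5');K,R,t=cal('top');v,u=np.mgrid[0:420,0:560]
P=((np.stack([u,v,np.ones_like(u)],-1)@np.linalg.inv(K).T)*d[...,None]-t)@R
m=(d>0)&(d0>0)&(abs(d-d0)>.03)
Q=P[m]
for x in (.25,.3,.35,.4,.45,.5,.55,.6):
  s=Q[abs(Q[:,0]-x)<.02]
  if len(s): i=s[:,1].argmin(); print(x,'min y pt',s[i].round(3),'max y',s[:,1].max().round(3),'z max',s[:,2].max().round(3))
"
```

```text
0.25 min y pt [0.27  0.113 0.52 ] max y 0.215 z max 0.527
0.3 min y pt [0.281 0.118 0.516] max y 0.228 z max 0.545
0.35 min y pt [0.331 0.135 0.486] max y 0.253 z max 0.517
0.4 min y pt [0.381 0.14  0.457] max y 0.269 z max 0.484
0.45 min y pt [0.43  0.155 0.464] max y 0.295 z max 0.466
0.5 min y pt [0.511 0.171 0.42 ] max y 0.302 z max 0.452
0.55 min y pt [0.533 0.179 0.412] max y 0.255 z max 0.436
0.6 min y pt [0.585 0.3   0.052] max y 0.3 z max 0.052
```

```bash

python3 -m inch '[[[0,0,0,0.6,-0.7,0,1],[0,0,0,0,0,2,1],[0,0,0,0,0,0,1],[0,0,0,0,0,1.5,1],[0,0,0,0,0,0,1],[0,0,0,0,0,0,1]]]'
python3 -c "
from h import *
d0=np.load('pics/t0.npy');p,d=snap('top','t6');K,R,t=cal('top');v,u=np.mgrid[0:420,0:560]
P=((np.stack([u,v,np.ones_like(u)],-1)@np.linalg.inv(K).T)*d[...,None]-t)@R
Q=P[(d>0)&(d0>0)&(abs(d-d0)>.03)]
for x in (.42,.46,.48,.5,.52,.54):
  s=Q[abs(Q[:,0]-x)<.01]; i=s[:,1].argmin(); print(x,s[i].round(3))
s=P[(d>0)&(abs(P[...,0]-.487)<.03)&(abs(P[...,1]-.14)<.03)&(P[...,2]>.22)&(P[...,2]<.3)];print(s.max(0),s.min(0));print(ctrl.observe()['tau'])
"
```

```text
time: 15.0
tcp_pos: [0.4887, 0.2372, 0.08]
orientation: [-2.155, -2.286, 0.001]
ft_force: [-0.5, -0.6, 0.4]
width: -0.0
gripper_force: 0.0
0.42 [0.41  0.155 0.438]
0.46 [0.453 0.169 0.424]
0.48 [0.47  0.174 0.416]
0.5 [0.5   0.175 0.379]
0.52 [0.515 0.181 0.382]
0.54 [0.532 0.195 0.393]
[0.49975943 0.14271541 0.27224678] [0.47995337 0.13228353 0.25597957]
[ 4.17040789e-02 -3.29749596e+01 -3.27725029e+01  1.39296710e-03
  1.95454893e-02  6.16353482e-04]
```

```bash

python3 -m inch '[[[0,0,0,0,0,1.5,1],[0,0,0,0,0,0.9,1],[0,0,0,0,0,0,1],[0,0,0,0,0,0,1]]]'
python3 -m inch '[[[0,0,0,0,0,0.5,1],[0,0,0,0,0,0.3,1],[0,0,0,0,0,0,1],[0,0,0,0,0,0,1]]]'
```

```text
time: 15.45
tcp_pos: [0.4885, 0.237, 0.0555]
orientation: [-2.154, -2.286, 0.002]
ft_force: [-0.3, 0.4, 0.4]
width: 0.0001
gripper_force: 0.0
time: 15.85
tcp_pos: [0.4894, 0.2374, 0.0486]
orientation: [2.155, 2.286, 0.001]
ft_force: [0.7, -0.5, 1.1]
width: -0.0001
gripper_force: 0.6
```

```bash

python3 -m inch '[[[0,0,0,0,0,0.5,1],[0,0,0,0,0,0.2,1],[0,0,0,0,0,0,1],[0,0,0,0,0,0,1]]]'
python3 -m inch '[[[0,0,0,0,0,0.2,1],[0,0,0,0,0,0,1],[0,0,0,0,0,0,1]]]'
```

```text
time: 16.25
tcp_pos: [0.4896, 0.2376, 0.0419]
orientation: [2.155, 2.286, 0.002]
ft_force: [0.7, 1.6, 4.6]
width: 0.0002
gripper_force: 2.2
time: 16.55
tcp_pos: [0.4896, 0.2378, 0.0403]
orientation: [2.155, 2.286, 0.003]
ft_force: [-0.3, 1.7, 6.6]
width: 0.0003
gripper_force: 3.3
```

```bash

python3 -m inch '[[[0,0,0,0,0,0.2,1],[0,0,0,0,0,0,1],[0,0,0,0,0,0,1]]]'
python3 -m inch '[[[0,0,0,0,0,0.2,1],[0,0,0,0,0,0,1],[0,0,0,0,0,0,1]]]'
```

```text
time: 16.85
tcp_pos: [0.4899, 0.2379, 0.0399]
orientation: [2.155, 2.286, 0.002]
ft_force: [-4.3, 0.5, 16.0]
width: 0.0001
gripper_force: 7.8
time: 17.15
tcp_pos: [0.4902, 0.238, 0.0396]
orientation: [2.154, 2.286, 0.002]
ft_force: [-8.7, -1.7, 25.2]
width: 0.0002
gripper_force: 12.7
```

Hard stop reached (25 N at 2 mm command steps). Hold over a second, then lift and look.

```bash

python3 -m inch '[[[0,0,0,0,0,0,1],[0,0,0,0,0,0,1],[0,0,0,0,0,0,1],[0,0,0,0,0,0,1],[0,0,0,0,0,0,1],[0,0,0,0,0,0,1],[0,0,0,0,0,0,1],[0,0,0,0,0,0,1]]]'
python3 -m inch '[[[0,0,0,0,0,0,1],[0,0,0,0,0,0,1],[0,0,0,0,0,0,1],[0,0,0,0,0,0,1],[0,0,0,0,0,-1,1],[0,0,0,0,0,-2,1],[0,0,0,0,0,-3,1],[0,0,0,0,0,-3,1]]]'
python3 -m inch '[[[0,0,0,0,0,-3,1],[0,0,0,0,0,-3,1],[0,0,0,0,-3,0,1],[0,0,0,0,-4,0,1],[0,0,0,0,-4,0,1],[0,0,0,0,-4,0,1],[0,0,0,0,0,0,1],[0,0,0,0,0,0,1]]]'
python3 -c "
from h import *
p,d=snap('top','t7'); cv2.imwrite('pics/t7c.png',cv2.resize(p[145:285,240:370,::-1],None,fx=4.2,fy=4.2,interpolation=cv2.INTER_CUBIC))"
```

```text
time: 17.95
tcp_pos: [0.4902, 0.2379, 0.0396]
orientation: [2.154, 2.286, 0.002]
ft_force: [-8.7, -2.1, 25.2]
width: -0.0
gripper_force: 12.6
time: 18.75
tcp_pos: [0.4873, 0.2365, 0.1243]
orientation: [-2.154, -2.285, 0.007]
ft_force: [0.8, 0.4, -0.3]
width: -0.0
gripper_force: 0.0
time: 19.55
tcp_pos: [0.3383, 0.228, 0.1844]
orientation: [2.154, 2.287, -0.001]
ft_force: [0.3, -0.4, 0.0]
width: -0.0003
gripper_force: 0.0
```

View pics/t7c.png

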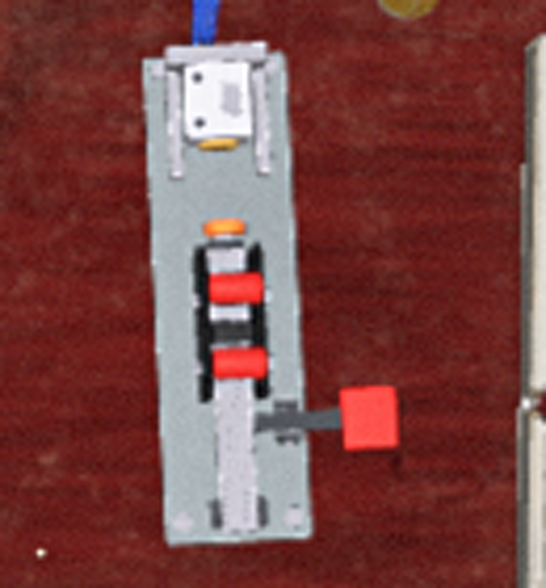

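The picture shows the pad fully back at (224,227) with the brass flange flush on the housing at (217,145). The levers are open at (235,289) and (240,364), and the tab is up at (369,418).

```bash
python3 -c "
from h import *
print(ctrl.job_done())"
```

```text
the job is handed in; nothing more can be done
None
```

The job is handed in: after five squeezes the plug looks fully home and the levers stalled under about 24 N grip; after the tab press the final picture shows the jaw fully back, levers and tab sprung back and the lock free in its nest, but no verdict was returned.

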